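# Clamp a round bar in the V-block drilling jig

## Robot

A 6-joint arm with a two-finger parallel gripper is mounted at the origin on a cart in front of the work surface, level with it; the furniture and walls round the work are solid. World frame = base frame: x ahead of the robot, y to its left, z up, the work surface at z = 0. Lengths are in mm, angles in rad, forces in N, time in s.
With the tool pointing down it reaches from about 300 to 950 mm from the base axis. Payload 3.1 kg.
Tool frame: the origin (TCP) lies at the very end of the fingers, on their centre line; the grasp point (between the pads) lies 19 mm behind it; z points along the fingers, y is the line along which they close (so a half turn about z gives the same grasp; the last joint's range is limited). The gripper opens to 85 mm and grips with 20 to 120 N. Pads are 22 mm wide; open, the fingers measure 114 mm over their backs; the gripper's body (76 mm by 85 mm) begins 54 mm behind the grasp point. The pads swing forward as they close: fully open they stand 13 mm farther back than shut.
Start: joints at [-1.303, 0.308, 1.634, -0, 1.2, -0.07], TCP at [207.106, -589.694, 231.272] pointing down, gripper open.
Joint ranges: [-3.06, 3.06], [-0.79, 1.96], [0.05, 2.63], [-1.19, 4.34], [0.05, 2.64], [-2.94, 2.94]. Speed limits (rad/s): [2.79, 2.79, 3.14, 3.14, 3.14, 3.14].

## Interface

Orientations are given as a 3x3 rotation matrix whose columns are the frame's x, y, z axes.
In Python, from bench import sense, capture, sign_off gives the robot as it stands.
- The arm moves only by the shell command python3 -m inch 'ROWS' [OPENING] [FORCE]. ROWS is JSON, a list that holds one entry, the list of rows, each a list of 4 numbers: the shift along the tool's x, y, z in mm, then the turn about the tool's z in rad. A call has 1 to 5 rows; each row is the pose to reach, as a shift and turn from the pose commanded when the call began, along the tool's axes at that moment; what a row does not reach only later rows make up. A row lasts 1/12 s, in which the tool goes at most 41.7 mm and 7.16 degrees, less where a joint would pass 70% of its speed; a pose out of reach is approached as far as the arm can. A call with a gripper value outside its range is refused whole. OPENING is the opening, from 0 (shut) to 1 (fully open), set as the call begins (- or left out, the last holds). The fingers move at their own pace and stop on an object; FORCE is the grip in N (left out, the last holds). Time passes only in rows, so rows that repeat a pose let the fingers close. It gives the time, the measured TCP pose, the force, the opening and the grip force at its end, in the units of the state.
- sense(): the state, without advancing time (a new reading comes with each control period).
- capture(name): name is "side" or "top" or "wrist"; returns a dict with "pixels" (384x512x3 uint8, red, green, blue), "fx", "fy", "cx", "cy" (pixels), "distortion" ([k1, k2, p1, p2, k3] as OpenCV has them; the pictures are not rectified), "rvec" (rotation vector, rad) and "tvec" (3), from world to camera coordinates, as OpenCV has them. Camera axes: x right, y down, z forward; pixel columns grow to the right and rows downward; lengths in mm; the calibration is good to about 2 mm. A picture is of the moment at which its call begins. There is no depth.
- sign_off(): hands the job in; it is judged then, once.
The state is a dict: "t": time; "q": joint angles; "dq": joint speeds; "joint_torque": joint torques, N m; "ee_pos": TCP position; "orientation": TCP orientation; "contact_force": force on the tool from outside, world axes, zero at the start; "moment": the same for the moment, N m; "opening": finger opening in mm; "gripper_force": force on a finger pad.
Only numpy, scipy, OpenCV 4.12 (cv2) and the standard library are available. Lean on these libraries where they do the work, as an engineer would, in place of code of your own. Each camera call takes 0.05 s, during which the arm holds its last target. There are 200 camera calls.

## Task

Lay the loose aluminium bar in both V-blocks of the drilling jig, clear of the yellow end stop, then slide it along the Vs until its end bears firmly on the stop, and let go of it. Then swing the clamp strap over until it snaps down on the bar and holds it. Work gently: do not drop the bar into the jig, ram the stop or force the strap down hard on the bar, and leave the jar, the tape measure and the pliers alone.

Things in the scene. Friction and masses are not known exactly. Their poses are not given: they have to be found in the camera images.
- bar: Loose round aluminium bar, 28 mm diameter, 200 mm long, about 0.33 kg, plain and the same at both ends, lying on the bench. Origin at its centre; x runs along the bar.
- jig: Blue V-block drilling jig on a dark steel base plate, screwed down. Origin on the bench, below the line of the Vs; x runs along the Vs toward the end stop, y to the left, z up. Base plate 12 mm thick, x -125 to 135, y -95 to 65 mm. Two 90 degree V-blocks, 22 mm long each, at x -65 and +65 mm, 66 mm wide, 54 mm high, V mouths 44 mm wide; between them 108 mm are open for the fingers.
- seat (a point): Point on the line of the Vs, halfway between the V-blocks, 52 mm above the bench, axes as the jig's: the axis of the seated bar passes through it along x (the bar's centre may lie anywhere along that line until it is slid home).
- stop: Yellow end stop with a steel button, fixed on the base plate, set anew each time: its face is 106 to 118 mm along jig x from the jig's origin. Origin 12 mm above the bench, below the button's face; axes as the jig's; button centre 40 mm above it. The face looks to -x; the bar fully home touches it with its end, its centre 100 mm from the face. Stiff: a held bar meets it hard.
- strap (a joint): Clamp strap hinge, rad. 0 = closed, level across the seated bar; 1.75 = fully open, leaning back past upright (its start). A spring acts over centre: above about 0.43 it pushes the strap open (about 5 N at the red tip to overcome), below it snaps the strap shut and presses it on the bar with about 6 N. Damped. Let go above 0.43 it swings open again.
- strap_hinge (a point): Middle of the strap's hinge pin, axes as the jig's: at jig x 65, y -50, z 76 mm; the hinge line runs along jig x. Fixed ears at either side of it (jig x 49 to 81, y -60 to -40, 85 mm high); behind them two spring lugs (jig x 38 and 92, y -70 to -84, 70 mm high) carry black spring struts that run to a pin on the strap.
- strap_tip (a point): Middle of the outer face (on top when closed) of the strap's red end piece, 24 x 36 x 12 mm: 100 mm from the hinge line along the strap, 6 mm outside its mid plane, at jig x 65 mm. The strap is 20 mm wide, 8 mm thick, 118 mm long from the hinge. Closed, the tip is at jig y +50, z 82 mm; open, the strap leans back on the -y side, its end 195 mm above the bench.
- jar: Bystander: glass screw jar with a yellow lid, 68 mm across, 91 mm high. Origin at the centre of its underside.
- tape_measure: Bystander: green tape measure, 36 x 91 x 68 mm high. Origin at the centre of its underside.
- pliers: Bystander: pliers with red handles lying flat, 180 x 60 x 18 mm. Origin at the centre of their underside.

How it is judged (in metres and radians):
On the way, in this order (a step that is already met when the one before it is completed fails the run):
1. the bar lies seated in both Vs (z of bar in the frame of jig between 0.049 and 0.0545 m and y of bar in the frame of jig between -0.003 and 0.003 m and angle between the x axis of bar and the x axis of jig, either way round below 0.04 rad and contact force between bar and jig above 0.5 N), for 0.1 s.
2. the bar's end is pressed firmly on the end stop (at least 4 N) (contact force between bar and stop above 4 N), for 0.1 s.
3. the bar is let go while it lies in the Vs at the stop (contact force between the fingers and bar below 0.05 N and x of bar in the frame of stop above -0.102 m), for 0.1 s.
4. the strap is down on the bar (value of joint strap between -0.06 and 0.06 rad), for 0.2 s.
At the end, for the whole second after the job is handed in: The bar rests seated in both Vs (axis within 2.5 mm sideways, 2 to 3 mm in height and 0.03 rad of the Vs), its end within 2 mm of the end stop, at rest, with the strap closed on it (within 0.06 rad of level) and pressing on it with more than 2 N (all of step 4 and z of bar in the frame of jig between 0.049 and 0.054 m and y of bar in the frame of jig between -0.0025 and 0.0025 m and angle between the x axis of bar and the x axis of jig, either way round below 0.03 rad and x of bar in the frame of stop above -0.102 m and contact force between bar and strap above 2 N and linear speed of bar below 0.01 m/s); the robot touches nothing.
It fails at once if the end stop is rammed (bar presses on it with more than 25 N) (contact force between bar and stop above 25 N).
It fails at once if the bar is dropped or forced into the jig (more than 50 N between them) (contact force between bar and jig above 50 N).
It fails at once if the strap is forced down on the bar (more than 25 N) (contact force between bar and strap above 25 N).
It fails at once if the jar, tape measure or pliers are disturbed (distance of any of jar, tape_measure, pliers from where it was at the start of the episode above 0.015 m or angle between jar's own z axis and vertical above 0.3 rad).
It also fails if it takes over 64 s, if anything falls off the work surface, if the arm or the gripper's body presses on something with over 40 N, if the wrist force passes 120 N, or if a joint passes its speed limit or range.

## Working session

There is one attempt and no reset: what is moved stays moved. The work goes in short steps, Python scripts to look and compute and a shell command to move; the robot and the scene stay as the last step left them, time stands still between calls to the robot, and variables do not carry over. Pictures are saved under pics/ and viewed, at most 10 in all, crops included, and the job is handed in when it is done.

```bash
mkdir -p pics; ls; cat > h.py <<'E'
import numpy as np, cv2
from bench import sense, capture, sign_off
def snap(n,f):
    c=capture(n); cv2.imwrite('pics/'+f,cv2.cvtColor(np.asarray(c['pixels'],np.uint8),cv2.COLOR_RGB2BGR))
    np.save('pics/'+f+'.npy',c,allow_pickle=True); return c
def load(f): return np.load('pics/'+f+'.npy',allow_pickle=True).item()
def K(c): return np.array([[c['fx'],0,c['cx']],[0,c['fy'],c['cy']],[0,0,1.]])
def ray(c,uv):
    p=cv2.undistortPoints(np.array([[uv]],float),K(c),np.array(c['distortion'],float))[0,0]
    R=cv2.Rodrigues(np.array(c['rvec'],float))[0]; t=np.array(c['tvec'],float).ravel()
    return -R.T@t, R.T@np.array([p[0],p[1],1])
def onz(c,uv,z):
    o,d=ray(c,uv); return o+d*(z-o[2])/d[2]
def proj(c,P):
    return cv2.projectPoints(np.array(P,float).reshape(-1,1,3),np.array(c['rvec'],float),np.array(c['tvec'],float),K(c),np.array(c['distortion'],float))[0][:,0]
E
python3 - <<'E'
from h import *
a=snap('top','top0.png');b=snap('side','side0.png')
im=np.hstack([cv2.imread('pics/top0.png'),cv2.imread('pics/side0.png')])
for c in(a,b): print(ray(c,(256,192)))
s=sense();print(s['t'],s['ee_pos'],s['orientation'],s['opening'],s['contact_force'])
E
```

```text
pics
(array([ 377.39149271, -105.58889783,  910.72243879]), array([ 0.13476795, -0.0267219 , -0.99053685]))
(array([ 790.26267574, -599.3274552 ,  820.03397   ]), array([-0.31129887,  0.49990973, -0.80820699]))
0.1 [ 206.89499523 -588.96183393  230.15122261] [[ 9.43505458e-01  3.31356512e-01 -5.59277716e-04]
 [ 3.31356950e-01 -9.43503251e-01  2.04607240e-03]
 [ 1.50299070e-04 -2.11580104e-03 -9.99997750e-01]] 85.18245147886023 [-0.61548474  0.29513374 -0.33857821]
```

View pics/top0.png

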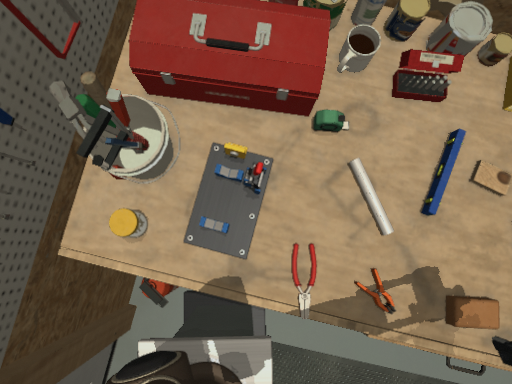

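View pics/side0.png

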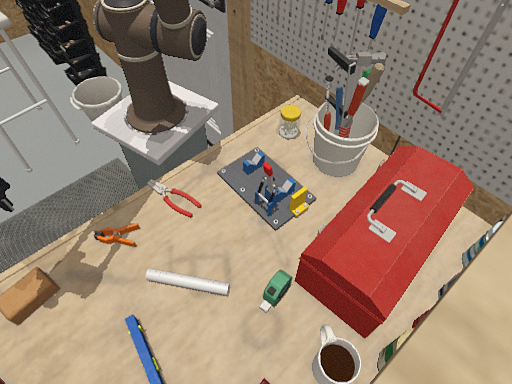

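The top view shows the jig plate with corners near (217,143), (272,157), (244,257) and (185,242). The stop is at (235,149), the open strap at (260,172), and the bar runs from (355,160) to (388,233). The side view shows the same layout with nothing in the way. Next I'll measure the bar and jig from enlarged crops.

```bash
python3 - <<'E'
from h import *
a=cv2.imread('pics/top0.png');b=cv2.imread('pics/side0.png')
A=cv2.resize(a[135:265,175:285],None,fx=4,fy=4,interpolation=cv2.INTER_CUBIC)
B=cv2.resize(b[140:235,210:325],None,fx=4,fy=4,interpolation=cv2.INTER_CUBIC)[:,:356+0]
B=cv2.resize(b[140:235,215:322],None,fx=3.3,fy=3.3,interpolation=cv2.INTER_CUBIC)
m=np.zeros((520,800,3),np.uint8);m[:,:440]=A;m[:B.shape[0],440:440+B.shape[1]]=B
cv2.imwrite('pics/m.png',m)
c=load('top0.png');s=load('side0.png')
for nm,cc,im,seeds in(('top',c,a,(372,200)),('side',s,b,(190,282))):
    hsv=cv2.cvtColor(im,cv2.COLOR_BGR2HSV); k=((hsv[...,1]<45)&(hsv[...,2]>110)).astype(np.uint8)
    n,l,st,ce=cv2.connectedComponentsWithStats(k); i=l[seeds[1],seeds[0]]; print(nm,st[i],ce[i])
    y,x=np.where(l==i); r=cv2.minAreaRect(np.c_[x,y].astype(np.float32)); bx=cv2.boxPoints(r);print(bx.tolist())
    d=[(np.linalg.norm(bx[j]-bx[(j+1)%4]),j) for j in range(4)]; sh=sorted(d)[:2]
    for _,j in sh: print(onz(cc,(bx[j]+bx[(j+1)%4])/2,14))
E
```

```text
top [350 158  44  77 829] [371.60554885 196.53075995]
[[349.4014892578125, 161.14599609375], [358.81756591796875, 156.7518310546875], [393.43438720703125, 230.9306640625], [384.018310546875, 235.3248291015625]]
[ 578.92107452 -378.52753222   14.        ]
[ 391.50972253 -454.07615595   14.        ]
side [ 146  268   84   27 1020] [187.15686275 281.13921569]
[[144.60198974609375, 279.26959228515625], [146.94149780273438, 267.1041259765625], [229.76318359375, 283.0313720703125], [227.42367553710938, 295.19683837890625]]
[ 390.19401833 -452.56716135   14.        ]
[ 580.68715309 -374.60826233   14.        ]
```

View pics/m.png

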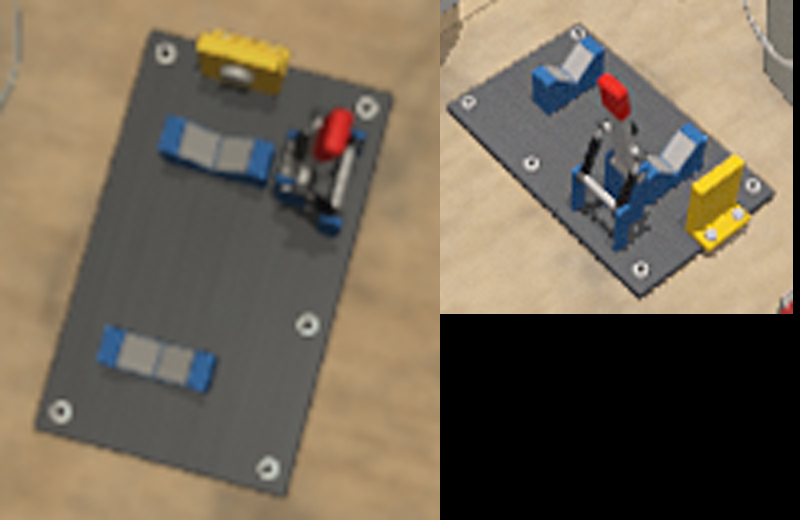

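The crop shows the plate corners, both V-blocks (valleys near (217,151) and (160,361) in the crop) and the stop's yellow top edge at about (197..288, 40..85). Now I'll fit the jig pose.

```bash
cat > fit.py <<'E'
from h import *
from scipy.optimize import least_squares
c=load('top0.png');s=load('side0.png')
J=[(135,65,12),(135,-95,12),(-125,-95,12),(-125,65,12),(65,0,32),(-65,0,32)]
T=np.array([(150,30),(392,95),(287,495),(36,430),(217,151),(160,361)])/4+(174.6,134.6)
JS=[(-125,65,12),(135,65,12),(135,-95,12),(-125,-95,12)]
S=(np.array([(580,24),(775,192),(640,290),(446,106)])-(440,0))/3.3+(214.65,139.65)
def W(p,P):
    P=np.array(P,float);q=P.copy();C,D=np.cos(p[2]),np.sin(p[2])
    q[:,0]=p[0]+C*P[:,0]-D*P[:,1];q[:,1]=p[1]+D*P[:,0]+C*P[:,1];return q
for nm,f in(('top',lambda p:(proj(c,W(p,J))-T).ravel()),('side',lambda p:(proj(s,W(p,JS))-S).ravel()),('both',lambda p:np.r_[(proj(c,W(p,J))-T).ravel(),(proj(s,W(p,JS))-S).ravel()])):
    r=least_squares(f,[500,0,-.2]);print(nm,r.x.round(4),r.fun.round(1))
E
python3 fit.py
```

```text
top [ 4.824307e+02 -4.671470e+01 -2.771000e-01] [-0.4 -0.7  0.7 -0.9  0.4  0.9 -0.7  0.2  0.1  0.6  0.  -0.1]
side [ 4.847096e+02 -4.447880e+01 -2.835000e-01] [-0.3 -1.1  0.7 -0.5 -0.1  1.6 -0.4 -0.7]
both [ 4.831978e+02 -4.607270e+01 -2.787000e-01] [-0.6 -1.   0.5 -1.1 -0.   0.6 -1.1 -0.2 -0.1  0.3 -0.3 -0.4 -1.2 -0.9
  0.  -0.5 -0.6  1.8 -1.2 -0.4]
```

```bash
python3 -m inch '[[[40,-9,15,-0.048],[80,-18,30,-0.048],[120,-28,45,-0.048],[160,-37,60,-0.048],[200,-47,75,-0.048]]]' 1 60; python3 -m inch '[[[35,-8,15,0],[70,-15,25,0],[97,-29,35,0],[97,-29,35,0],[97,-29,35,0]]]'; python3 - <<'E'
from h import *
c=snap('wrist','w1.png'); s=sense();print(s['t'],s['ee_pos'],s['orientation'].tolist() if hasattr(s['orientation'],'tolist') else s['orientation'])
C=np.array([485.3,-415,14]);u=np.array([np.cos(.386),np.sin(.386),0])
print(proj(c,[C-100*u,C,C+100*u,C-20*u]), ray(c,(256,192)))
E
```

```text
t: 0.52
ee_pos: [373.0, -483.1, 158.7]
orientation: [[0.927, 0.376, -0.0], [0.376, -0.927, 0.001], [-0.0, -0.001, -1.0]]
contact_force: [0.7, -0.3, 0.5]
opening: 85.2
gripper_force: 0.0
t: 0.93
ee_pos: [451.3, -418.7, 123.2]
orientation: [[0.925, 0.38, -0.003], [0.38, -0.925, 0.002], [-0.001, -0.003, -1.0]]
contact_force: [-0.2, -0.1, -0.1]
opening: 85.6
gripper_force: 0.0
0.9833 [ 450.9083118  -420.32783974  124.10440622] [[0.9258149558482232, 0.3779744557869057, -0.0014065206522939327], [0.3779755939076846, -0.9258153329702643, 0.000647801892554857], [-0.0010573258182369598, -0.0011313751594482831, -0.9999988010254626]]
[[266.23885772 252.373602  ]
 [267.58164084 158.6365354 ]
 [269.04841843  43.15171753]
 [267.30001439 179.08200711]] (array([ 520.90771483, -390.85324536,  266.34628045]), array([-0.26751003, -0.10052053, -0.95834434]))
```

View pics/w1.png

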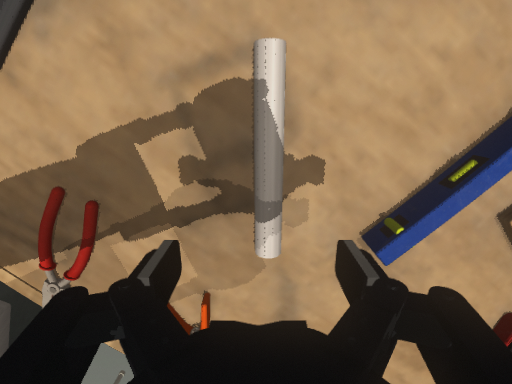

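The wrist view shows the bar from (268,40) to (267,256), within a few pixels of the prediction. I'll descend onto it.

```bash
python3 -m inch '[[[14,8,30,0],[14,8,60,0],[14,8,85,0],[14,8,95,0],[14,8,95,0]]]'; python3 -m inch '[[[0,0,15,0],[0,0,25,0],[0,0,25,0],[0,0,25,0]]]'
```

```text
t: 1.4
ee_pos: [464.1, -422.4, 26.9]
orientation: [[0.927, 0.375, -0.004], [0.375, -0.927, 0.004], [-0.003, -0.006, -1.0]]
contact_force: [-0.2, -0.1, 0.5]
opening: 85.8
gripper_force: 0.0
t: 1.73
ee_pos: [466.8, -423.3, 4.8]
orientation: [[0.927, 0.376, -0.0], [0.376, -0.927, 0.0], [-0.0, -0.0, -1.0]]
contact_force: [-0.6, 0.7, -0.5]
opening: 85.2
gripper_force: 0.0
```

```bash
python3 -m inch '[[[0,0,1,0],[0,0,1,0],[0,0,1,0],[0,0,1,0],[0,0,1,0]]]' 0 60; python3 -m inch '[[[0,0,0,0],[0,0,0,0],[0,0,0,0],[0,0,0,0],[0,0,0,0]]]'
```

```text
t: 2.15
ee_pos: [467.2, -423.2, 4.5]
orientation: [[0.926, 0.376, 0.0], [0.376, -0.926, -0.0], [0.0, 0.0, -1.0]]
contact_force: [-3.6, 2.5, 11.8]
opening: 26.1
gripper_force: 61.5
t: 2.57
ee_pos: [467.4, -423.5, 4.6]
orientation: [[0.926, 0.376, 0.001], [0.376, -0.926, -0.001], [0.0, 0.001, -1.0]]
contact_force: [-0.3, 0.7, 5.5]
opening: 26.0
gripper_force: 59.6
```

```bash
python3 -m inch '[[[0,0,-20,0],[0,0,-55,0],[0,0,-90,0],[0,0,-125,0],[0,0,-160,0]]]'; python3 -m inch '[[[0,0,-35,0],[0,0,-70,0],[10,-28,-77,0],[22,-60,-77,0],[34,-92,-77,0]]]'; python3 -m inch '[[[12,-33,0,0],[25,-66,0,0],[37,-99,0,0],[49,-132,0,0],[62,-166,0,0]]]';python3 -m inch '[[[12,-33,0,0.1],[25,-66,0,0.2],[34,-90,0,0.3],[38,-103,0,0.4],[38,-103,0,0.5]]]';python3 -m inch '[[[0,0,0,0.1],[0,0,0,0.164],[0,0,0,0.164],[0,0,0,0.164]]]'
```

```text
t: 2.98
ee_pos: [465.7, -422.0, 163.0]
orientation: [[0.927, 0.376, -0.003], [0.376, -0.927, 0.003], [-0.002, -0.004, -1.0]]
contact_force: [1.4, -0.4, -4.1]
opening: 25.9
gripper_force: 59.8
t: 3.4
ee_pos: [463.3, -324.5, 240.6]
orientation: [[0.927, 0.374, 0.0], [0.374, -0.927, 0.0], [0.0, -0.0, -1.0]]
contact_force: [0.2, -0.6, -4.2]
opening: 25.8
gripper_force: 60.1
t: 3.82
ee_pos: [457.1, -146.1, 239.0]
orientation: [[0.927, 0.376, -0.003], [0.376, -0.927, 0.001], [-0.002, -0.002, -1.0]]
contact_force: [0.7, 0.7, -3.6]
opening: 25.3
gripper_force: 60.1
t: 4.23
ee_pos: [453.2, -35.0, 238.9]
orientation: [[0.993, -0.116, -0.004], [-0.116, -0.993, 0.002], [-0.004, -0.002, -1.0]]
contact_force: [-0.5, -0.9, -3.3]
opening: 25.8
gripper_force: 60.1
t: 4.57
ee_pos: [454.2, -38.1, 239.5]
orientation: [[0.962, -0.273, -0.003], [-0.273, -0.962, 0.0], [-0.003, 0.0, -1.0]]
contact_force: [0.3, 0.6, -3.6]
opening: 25.9
gripper_force: 60.1
```

```bash
cat > ov.py <<'E'
import sys; from h import *
def W(p,P):
    P=np.array(P,float);q=P.copy();C,D=np.cos(p[2]),np.sin(p[2])
    q[:,0]=p[0]+C*P[:,0]-D*P[:,1];q[:,1]=p[1]+D*P[:,0]+C*P[:,1];return q
if __name__=='__main__':
    p=[483.2,-46.1,-.279]
    for n in ('wrist','side'):
        f=n[0]+sys.argv[1]+'.png';c=snap(n,f);im=cv2.imread('pics/'+f)
        P=[(x,y,54) for x in(54,76,-54,-76) for y in(-33,-22,22,33)]+[(x,0,32) for x in(54,76,-54,-76)]+[(135,65,12),(135,-95,12),(-125,-95,12),(-125,65,12)]
        for u,v in proj(c,W(p,P)):
            if 0<u<512 and 0<v<384: im[int(v+.5),int(u+.5)]=(0,255,0)
        cv2.imwrite('pics/o'+f,im)
    a=cv2.imread('pics/ow'+sys.argv[1]+'.png');b=cv2.imread('pics/os'+sys.argv[1]+'.png')
    A=cv2.resize(a[0:250],(720,352),interpolation=cv2.INTER_NEAREST);B=cv2.resize(b[135:235,200:330],None,fx=2.4,fy=2.4,interpolation=cv2.INTER_NEAREST)
    m=np.zeros((600,800,3),np.uint8);m[:352,:720]=A;m[355:355+B.shape[0],:B.shape[1]]=B;cv2.imwrite('pics/ov'+sys.argv[1]+'.png',m)
E
python3 ov.py 2; python3 -c "
from h import *
s=sense();print(s['ee_pos'],s['contact_force'],s['moment'])"
```

```text
[454.63904318 -38.26006919 239.99088221] [ 0.71455359  0.32201226 -3.22790109] [ 0.0227469   0.0437596  -0.02765284]
```

View pics/ov2.png

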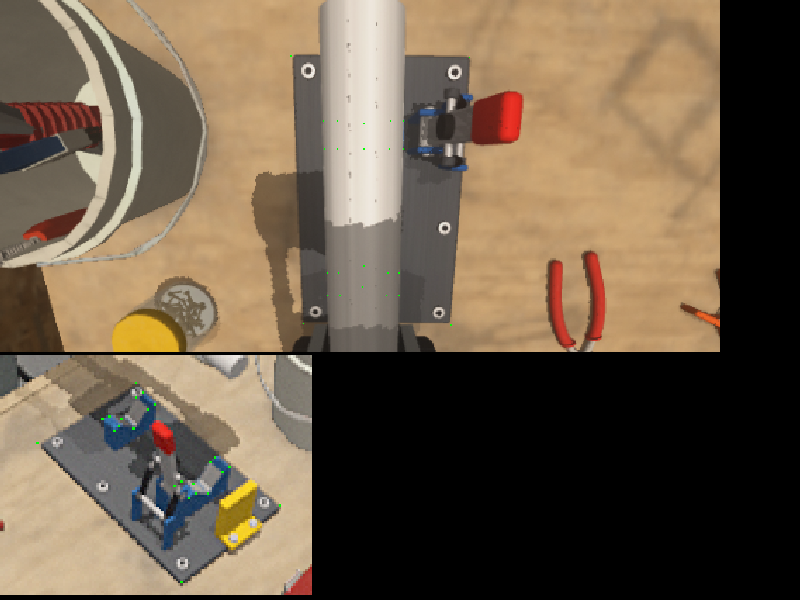

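The overlay matches the plate and V-blocks within about a pixel in both views, and the bar is in line with the Vs. Descending.

```bash
python3 -m inch '[[[0,0,30,0],[0,0,65,0],[0,0,100,0],[0,0,135,0],[0,0,160,0]]]'; python3 -m inch '[[[0,0,12,0],[0,0,18,0],[0,0,23,0],[0,0,27,0],[0,0,30,0]]]'; python3 -m inch '[[[0,0,1.5,0],[0,0,3,0],[0,0,4,0],[0,0,4,0],[0,0,4,0]]]'
```

```text
t: 5.08
ee_pos: [453.4, -38.2, 78.0]
orientation: [[0.962, -0.274, -0.003], [-0.274, -0.962, 0.001], [-0.003, 0.0, -1.0]]
contact_force: [-0.1, 0.2, -4.3]
opening: 25.9
gripper_force: 60.1
t: 5.5
ee_pos: [456.5, -38.6, 51.5]
orientation: [[0.962, -0.275, 0.002], [-0.275, -0.962, -0.0], [0.002, -0.0, -1.0]]
contact_force: [0.2, 0.0, -4.0]
opening: 25.6
gripper_force: 60.1
t: 5.92
ee_pos: [455.6, -38.3, 47.1]
orientation: [[0.962, -0.275, 0.001], [-0.275, -0.962, -0.0], [0.001, -0.0, -1.0]]
contact_force: [0.3, 0.9, -3.4]
opening: 25.9
gripper_force: 60.1
```

```bash
python3 -m inch '[[[0,0,0.7,0],[0,0,1.4,0],[0,0,2,0],[0,0,2,0]]]'; python3 -m inch '[[[0,0,0.5,0],[0,0,1,0],[0,0,1,0]]]';  python3 -m inch '[[[0,0,0.5,0],[0,0,1,0],[0,0,1,0]]]'
```

```text
t: 6.25
ee_pos: [455.2, -38.3, 44.7]
orientation: [[0.962, -0.275, -0.0], [-0.275, -0.962, 0.0], [-0.0, 0.0, -1.0]]
contact_force: [0.6, -0.6, -4.1]
opening: 26.1
gripper_force: 60.1
t: 6.5
ee_pos: [455.4, -38.3, 43.8]
orientation: [[0.962, -0.275, 0.0], [-0.275, -0.962, -0.0], [0.0, 0.0, -1.0]]
contact_force: [-0.5, -1.1, -3.3]
opening: 25.9
gripper_force: 60.1
t: 6.75
ee_pos: [455.4, -38.3, 43.0]
orientation: [[0.961, -0.275, 0.0], [-0.275, -0.961, 0.0], [0.0, -0.0, -1.0]]
contact_force: [-1.2, 1.1, -2.1]
opening: 25.7
gripper_force: 60.4
```

```bash
python3 -m inch '[[[0,0,0.4,0],[0,0,0.4,0],[0,0,0.4,0]]]'; python3 -m inch '[[[0,0,0.4,0],[0,0,0.4,0],[0,0,0.4,0]]]'
```

```text
t: 7.0
ee_pos: [455.5, -38.3, 42.8]
orientation: [[0.961, -0.275, 0.0], [-0.275, -0.961, 0.0], [0.0, -0.0, -1.0]]
contact_force: [-1.7, 0.6, 2.9]
opening: 26.1
gripper_force: 60.8
t: 7.25
ee_pos: [455.6, -38.2, 42.7]
orientation: [[0.961, -0.275, 0.0], [-0.275, -0.961, 0.0], [0.0, -0.0, -1.0]]
contact_force: [-2.7, 1.3, 6.3]
opening: 26.0
gripper_force: 61.2
```

```bash
python3 -m inch '[[[0,0,0,0],[0,0,0,0],[0,0,0,0],[0,0,0,0]]]' 0.5; python3 ov.py 3; python3 -m inch '[[[0,0,0,0],[0,0,0,0],[0,0,0,0],[0,0,0,0],[0,0,0,0]]]' 0 20;
```

```text
t: 7.58
ee_pos: [455.6, -38.4, 42.0]
orientation: [[0.962, -0.274, 0.001], [-0.274, -0.962, -0.0], [0.001, 0.0, -1.0]]
contact_force: [-0.2, 0.3, -0.1]
opening: 42.7
gripper_force: 0.0
t: 8.1
ee_pos: [455.4, -38.2, 42.1]
orientation: [[0.962, -0.275, 0.0], [-0.275, -0.962, 0.0], [0.0, -0.0, -1.0]]
contact_force: [0.0, 0.5, 1.1]
opening: 27.1
gripper_force: 20.4
```

View pics/ov3.png

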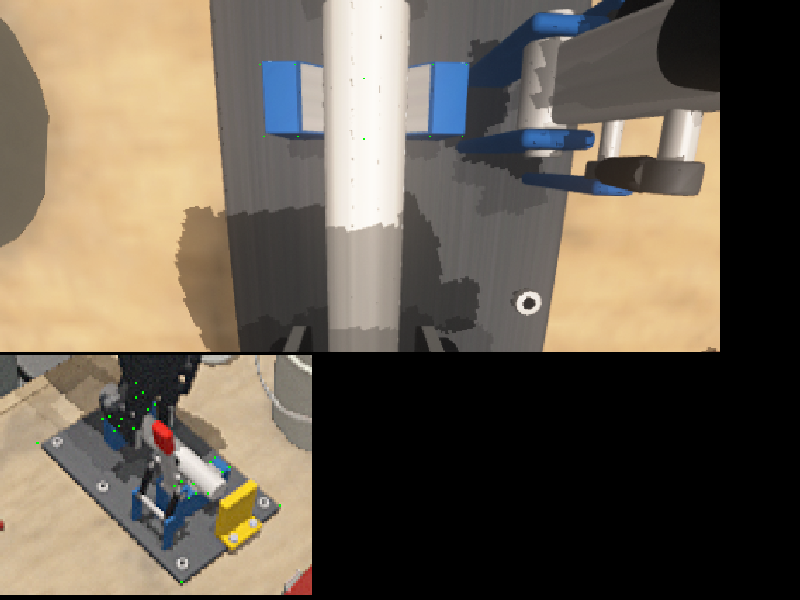

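The bar lies seated in both Vs with a visible gap to the stop. I'll slide it slowly on a light grip.

```bash
python3 -m inch '[[[1,0,0,0],[2,0,0,0],[3,0,0,0],[4,0,0,0],[5,0,0,0]]]'; python3 -c "
from h import *
c=snap('side','s4.png');im=cv2.imread('pics/s4.png');cv2.imwrite('pics/s4c.png',cv2.resize(im[140:235,215:322],None,fx=5,fy=5,interpolation=cv2.INTER_CUBIC))
p=[483.2,-46.1,-.279]
from ov import W
print(((proj(c,W(p,[(x,0,66) for x in(96,100,104,106,110,114,118)]))-(215,140))*5).round())"
```

```text
t: 8.52
ee_pos: [455.4, -38.3, 41.9]
orientation: [[0.961, -0.275, -0.011], [-0.275, -0.961, 0.003], [-0.012, 0.0, -1.0]]
contact_force: [-11.5, 4.2, 18.1]
opening: 27.1
gripper_force: 21.8
[[385. 247.]
 [390. 252.]
 [395. 257.]
 [398. 259.]
 [403. 264.]
 [408. 268.]
 [414. 273.]]
```

View pics/s4c.png

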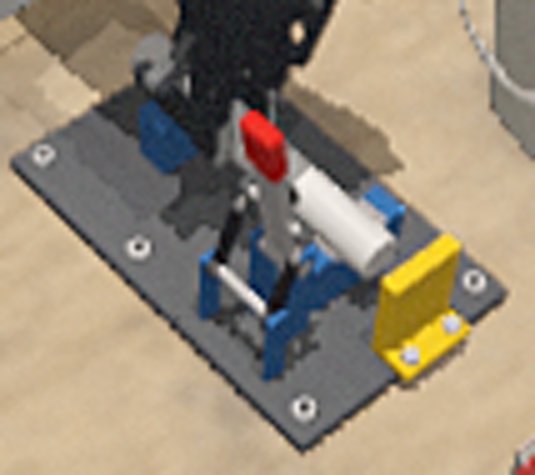

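The bar hasn't slid. Its end is near x≈98 and its friction in the Vs rises with the down-load (18 N). I'll take off the down-load first.

```bash
python3 -m inch '[[[-3,0,0,0],[-5,0,-0.5,0],[-5,0,-1,0],[-5,0,-1,0]]]'; python3 -m inch '[[[0.5,0,0,0],[1,0,0,0],[1,0,0,0]]]';python3 -m inch '[[[0.5,0,0,0],[1,0,0,0],[1,0,0,0]]]'
```

```text
t: 8.9
ee_pos: [454.7, -38.2, 42.6]
orientation: [[0.962, -0.274, -0.001], [-0.274, -0.962, 0.0], [-0.001, 0.0, -1.0]]
contact_force: [-0.4, 0.0, -3.7]
opening: 27.0
gripper_force: 20.0
t: 9.15
ee_pos: [456.2, -38.6, 42.7]
orientation: [[0.962, -0.275, -0.0], [-0.275, -0.962, 0.0], [-0.0, 0.0, -1.0]]
contact_force: [-0.6, 0.6, -3.9]
opening: 27.0
gripper_force: 20.0
t: 9.4
ee_pos: [457.4, -39.0, 43.0]
orientation: [[0.962, -0.275, 0.0], [-0.275, -0.962, -0.0], [0.0, 0.0, -1.0]]
contact_force: [-0.1, -0.6, -3.0]
opening: 27.2
gripper_force: 20.0
```

```bash
for i in 1; do python3 -m inch '[[[1,0,0,0],[2,0,0,0],[3,0,0,0],[4,0,0,0],[4,0,0,0]]]'; python3 -m inch '[[[0.7,0,0.2,0],[1.4,0,0.3,0],[2,0,0.3,0],[2,0,0.3,0]]]'; done
```

```text
t: 9.82
ee_pos: [461.5, -40.0, 43.1]
orientation: [[0.962, -0.275, 0.001], [-0.275, -0.962, -0.0], [0.001, -0.0, -1.0]]
contact_force: [0.3, 0.9, -3.3]
opening: 27.2
gripper_force: 20.0
t: 10.15
ee_pos: [463.1, -40.5, 42.7]
orientation: [[0.962, -0.275, 0.0], [-0.275, -0.962, -0.0], [0.0, 0.0, -1.0]]
contact_force: [-0.7, -0.8, -4.3]
opening: 27.1
gripper_force: 20.0
```

```bash
python3 -m inch '[[[0.7,0,0.1,0],[1.4,0,0.2,0],[2,0,0.2,0],[2,0,0.2,0]]]'; python3 -m inch '[[[0.5,0,0,0],[1,0,0,0],[1.5,0,0,0],[1.5,0,0,0]]]'; python3 -c "
from h import *
c=snap('side','s5.png');im=cv2.imread('pics/s5.png');cv2.imwrite('pics/s5c.png',cv2.resize(im[165:225,260:322],None,fx=8,fy=8,interpolation=cv2.INTER_CUBIC))"
```

```text
t: 10.48
ee_pos: [465.1, -41.1, 42.6]
orientation: [[0.962, -0.275, 0.0], [-0.275, -0.962, -0.0], [0.0, 0.0, -1.0]]
contact_force: [-0.2, 0.3, -3.3]
opening: 27.2
gripper_force: 20.1
t: 10.82
ee_pos: [466.5, -41.5, 42.6]
orientation: [[0.962, -0.275, 0.0], [-0.275, -0.962, -0.0], [0.0, -0.0, -1.0]]
contact_force: [-0.9, 0.4, -3.4]
opening: 26.9
gripper_force: 20.1
```

View pics/s5c.png

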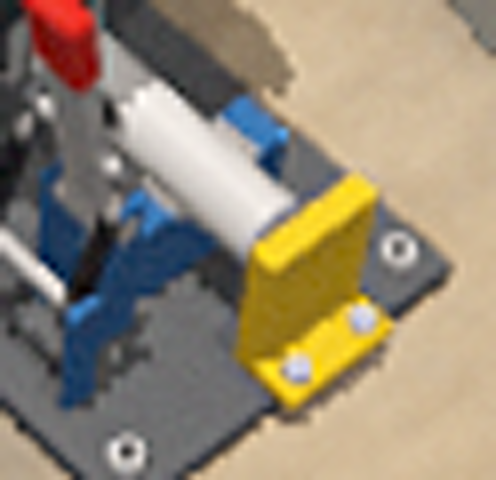

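The bar end is just a few mm short of the stop, at about (290,215) in the crop.

```bash
python3 -m inch '[[[0.5,0,0,0],[1,0,0,0],[1,0,0,0]]]' | grep -E 'ee|cont'; python3 -m inch '[[[0.5,0,0,0],[1,0,0,0],[1,0,0,0]]]'| grep -E 'ee|cont'
```

```text
ee_pos: [467.5, -41.8, 42.5]
contact_force: [-1.2, 0.5, -3.4]
ee_pos: [468.5, -42.0, 42.6]
contact_force: [0.3, 0.1, -3.6]
```

```bash
python3 -m inch '[[[0.5,0,0,0],[1,0,0,0],[1,0,0,0]]]' | grep -E 'ee|cont'; python3 -m inch '[[[0.5,0,0,0],[1,0,0,0],[1,0,0,0]]]'| grep -E 'ee|cont'
```

```text
ee_pos: [469.4, -42.3, 42.5]
contact_force: [-0.6, -0.9, -3.9]
ee_pos: [470.4, -42.6, 42.5]
contact_force: [-0.6, 0.6, -2.5]
```

```bash
python3 -m inch '[[[0.5,0,0,0],[1,0,0,0],[1,0,0,0]]]' | grep -E 'ee|cont'; python3 -m inch '[[[0.5,0,0,0],[1,0,0,0],[1,0,0,0]]]'| grep -E 'ee|cont'
```

```text
ee_pos: [471.1, -42.8, 42.5]
contact_force: [-1.8, -0.6, -2.9]
ee_pos: [471.1, -42.8, 42.2]
contact_force: [-2.8, 0.5, -1.9]
```

```bash
python3 -m inch '[[[0.5,0,0,0],[1,0,0,0],[1,0,0,0]]]' | grep -E 'ee|cont'; python3 -m inch '[[[0.5,0,0,0],[1,0,0,0],[1,0,0,0]]]'| grep -E 'ee|cont'
```

```text
ee_pos: [471.1, -42.8, 42.1]
contact_force: [-6.1, 1.4, 0.6]
ee_pos: [471.1, -42.8, 42.1]
contact_force: [-8.3, 2.3, 3.1]
```

```bash
python3 -m inch '[[[0.5,0,-0.2,0],[1,0,-0.3,0],[1,0,-0.3,0],[1,0,-0.3,0]]]' | grep -E 'ee|cont'; python3 -c "
from h import *
c=snap('side','s6.png');im=cv2.imread('pics/s6.png');cv2.imwrite('pics/s6c.png',cv2.resize(im[165:225,260:322],None,fx=8,fy=8,interpolation=cv2.INTER_CUBIC))"
```

```text
ee_pos: [471.1, -42.8, 42.1]
contact_force: [-7.9, 2.6, 2.8]
```

View pics/s6c.png

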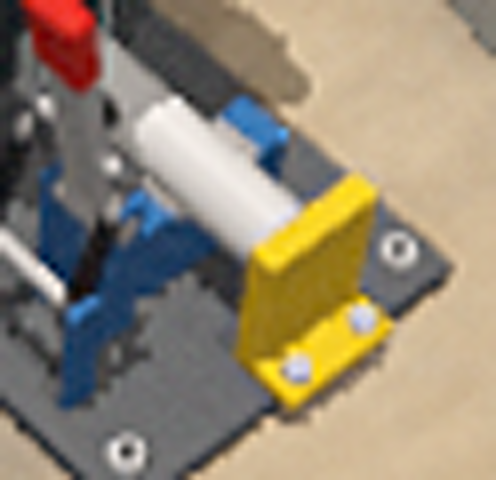

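The bar end bears on the stop. I'll press slightly more, then release.

```bash
python3 -m inch '[[[0.7,0,-0.3,0],[1.5,0,-0.6,0],[1.5,0,-0.6,0],[1.5,0,-0.6,0]]]' | grep -E 'ee|cont'; python3 -m inch '[[[0,0,0,0],[0,0,0,0]]]' | grep -E 'ee|cont'
```

```text
ee_pos: [471.1, -42.9, 42.1]
contact_force: [-10.6, 2.6, 2.6]
ee_pos: [471.1, -42.8, 42.1]
contact_force: [-9.5, 2.4, 3.5]
```

```bash
python3 -m inch '[[[-1,0,0,0],[-2,0,0,0],[-2.5,0,0,0]]]' | grep -E 'ee|cont'; python3 -m inch '[[[0,0,0,0],[0,0,0,0],[0,0,0,0],[0,0,0,0],[0,0,0,0]]]' 0.55; python3 -m inch '[[[0,0,-10,0],[0,0,-35,0],[0,0,-70,0],[0,0,-105,0],[0,0,-140,0]]]'; python3 - <<'E'
from h import *
from ov import W
s=sense();print(s['t'],s['q'])
c=snap('side','s7.png');d=snap('top','t7.png')
a=cv2.imread('pics/s7.png')[130:230,210:330];b=cv2.imread('pics/t7.png')[135:265,175:285]
m=np.zeros((520,800,3),np.uint8);A=cv2.resize(a,(360,300),interpolation=cv2.INTER_CUBIC);B=cv2.resize(b,(440,520),interpolation=cv2.INTER_CUBIC)
m[:,:440]=B;m[:300,440:]=A;cv2.imwrite('pics/m7.png',m)
E
```

```text
ee_pos: [471.1, -42.9, 42.4]
contact_force: [-4.9, 1.3, -2.6]
t: 14.42
ee_pos: [475.4, -43.9, 44.1]
orientation: [[0.962, -0.275, 0.003], [-0.275, -0.962, -0.0], [0.003, -0.0, -1.0]]
contact_force: [1.2, 0.2, -0.2]
opening: 46.9
gripper_force: 0.0
t: 14.83
ee_pos: [473.8, -43.6, 185.5]
orientation: [[0.962, -0.275, 0.0], [-0.275, -0.962, -0.0], [0.0, -0.0, -1.0]]
contact_force: [1.0, 0.2, 0.1]
opening: 47.0
gripper_force: 0.0
14.8333 [-1.83362959e-01  7.11995153e-02  2.01707358e+00  3.74793146e-05
  1.05303224e+00  1.66563580e+00]
```

View pics/m7.png

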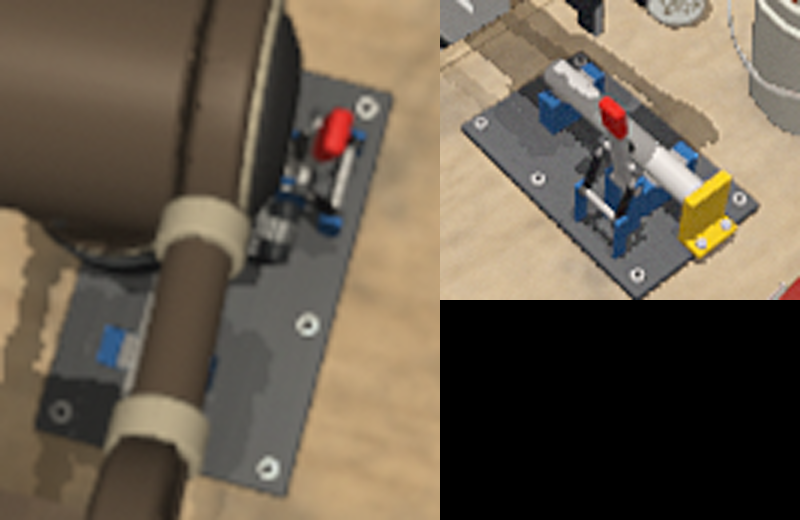

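The bar is home against the stop, seated and free. Next I'll shut the gripper and go up and around behind the strap.

```bash
python3 -m inch '[[[0,0,-30,0],[0,0,-60,0],[10,15,-60,0],[25,40,-60,0],[41,65,-60,0]]]' 0 20| grep -E 'ee|cont|open'; python3 -m inch '[[[15,25,0,0],[34,50,0,0],[34,53,0,0],[34,53,0,0],[34,53,0,0]]]'| grep -E 'ee|cont|open'; python3 -m inch '[[[0,0,25,0],[0,0,55,0],[0,0,80,0],[0,0,80,0],[0,0,80,0]]]'| grep -E 'ee|cont|open'; cat > jp.py <<'E'
from h import *
s=sense();p=np.array([483.2,-46.1]);d=np.array(s['ee_pos'][:2])-p;C,D=np.cos(-.279),np.sin(-.279)
print(s['t'],'jig',round(C*d[0]+D*d[1],1),round(-D*d[0]+C*d[1],1),round(s['ee_pos'][2],1),'F',np.round(s['contact_force'],1))
E
python3 jp.py
```

```text
ee_pos: [495.9, -117.7, 244.5]
contact_force: [0.2, -0.5, -0.6]
opening: 0.2
ee_pos: [513.1, -177.3, 242.9]
contact_force: [-0.5, -0.4, 0.6]
opening: -0.1
ee_pos: [512.1, -175.8, 162.1]
contact_force: [-0.2, -1.1, 0.7]
opening: -0.0
16.1833 jig 63.5 -116.8 162.1 F [-0.2 -1.1  0.7]
```

```bash
python3 -m inch '[[[0,-5,0,0],[0,-10,0,0],[0,-15,0,0],[0,-20,0,0],[0,-22,0,0]]]'>/dev/null; python3 jp.py; python3 -m inch '[[[0,-3,0,0],[0,-6,0,0],[0,-9,0,0],[0,-12,0,0],[0,-12,0,0]]]' >/dev/null; python3 jp.py
```

```text
16.6 jig 66.3 -95.1 164.6 F [-0.1 -0.4 -0.3]
17.0167 jig 66.2 -85.1 164.4 F [-2.8 -3.8  4.1]
```

```bash
python3 -m inch '[[[0,-4,-1,0],[0,-8,-2,0],[0,-12,-3,0],[0,-16,-4,0],[0,-20,-4,0]]]' >/dev/null; python3 jp.py;python3 -m inch '[[[0,-4,0,0],[0,-8,0,0],[0,-12,0.5,0],[0,-16,1,0],[0,-20,2,0]]]' >/dev/null; python3 jp.py
```

```text
17.4333 jig 65.6 -64.2 167.1 F [ 1.1 -5.4 -2.7]
17.85 jig 65.6 -44.1 165.2 F [-0.2 -4.6 -0.6]
```

```bash
python3 -m inch '[[[0,-4,1,0],[0,-8,2,0],[0,-12,3,0],[0,-15,4,0],[0,-18,5.5,0]]]' >/dev/null; python3 jp.py;python3 -m inch '[[[0,-3.5,1.5,0],[0,-7,3,0],[0,-10,5,0],[0,-13,7,0],[0,-16,9,0]]]' >/dev/null; python3 jp.py; python3 -c "
from h import *
snap('side','s8.png');im=cv2.imread('pics/s8.png');cv2.imwrite('pics/s8c.png',cv2.resize(im[120:230,210:330],None,fx=5,fy=5,interpolation=cv2.INTER_CUBIC))"
```

```text
18.2667 jig 65.5 -25.6 159.9 F [-1.3 -4.4  1.2]
18.6833 jig 65.6 -9.1 151.2 F [-0.2 -0.7  2.7]
```

View pics/s8c.png

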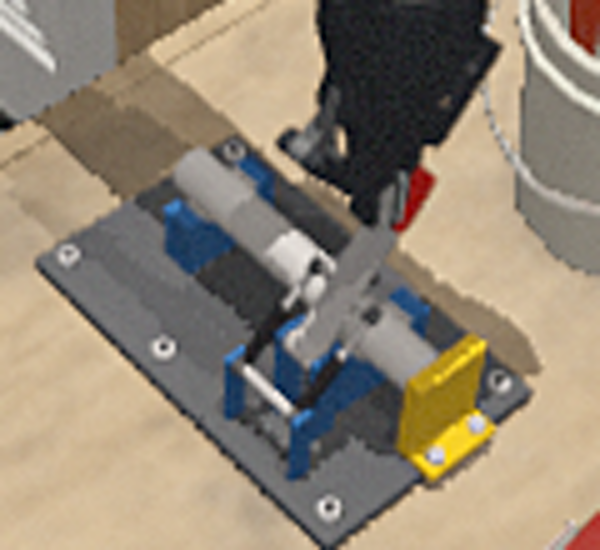

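The strap is following the fingers, at about 0.9 rad, and the bar is still at the stop. Continuing along the arc.

```bash
python3 -m inch '[[[0,-3,2.5,0],[0,-6,5,0],[0,-9,8,0],[0,-12,11,0],[0,-15,14,0]]]' >/dev/null; python3 jp.py;python3 -m inch '[[[0,-2.5,3,0],[0,-4.5,6,0],[0,-7,9,0],[0,-9,12,0],[0,-9,12,0]]]' >/dev/null; python3 jp.py
```

```text
19.15 jig 65.6 5.5 136.6 F [ 0.6 -0.3  3.3]
19.5667 jig 64.2 14.2 123.5 F [-1.  -0.5 -0.9]
```

```bash
python3 -m inch '[[[0,-1.5,2,0],[0,-2.5,4,0],[0,-3.5,6,0],[0,-4.5,8,0],[0,-5,9,0]]]' >/dev/null; python3 jp.py;python3 -m inch '[[[0,0,0,0],[0,0,0,0],[0,0,0,0],[0,0,0,0],[0,0,0,0]]]' >/dev/null; python3 jp.py; python3 -c "
from h import *
snap('side','s9.png');im=cv2.imread('pics/s9.png');cv2.imwrite('pics/s9c.png',cv2.resize(im[120:230,210:330],None,fx=5,fy=5,interpolation=cv2.INTER_CUBIC))"
```

```text
19.9833 jig 65.3 19.0 115.5 F [-0.3 -0.7  0.7]
20.4 jig 65.7 18.9 116.1 F [-0.3 -0.5 -1.1]
```

View pics/s9c.png

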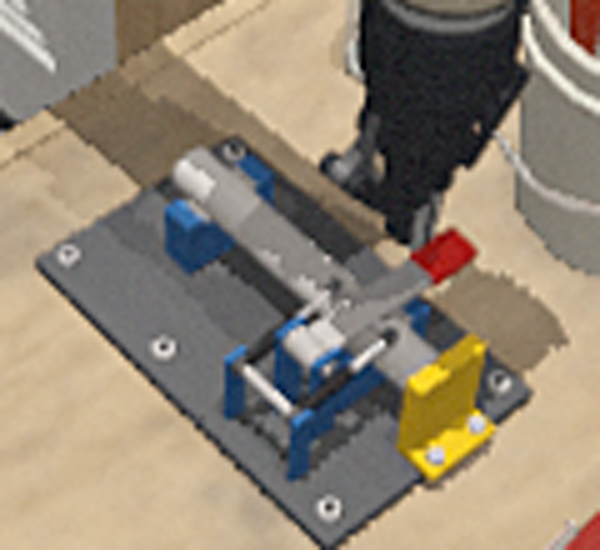

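I've gone over the 10-picture limit, with 12 views so far, so I won't view any more. The last one shows the strap down across the bar with the fingers above it. I'll retreat and confirm numerically.

```bash
python3 -m inch '[[[0,0,-20,0],[0,0,-50,0],[0,0,-85,0],[0,0,-120,0],[0,0,-120,0]]]' >/dev/null; python3 -m inch '[[[0,0,0,0],[0,0,0,0],[0,0,0,0],[0,0,0,0],[0,0,0,0]]]' >/dev/null; python3 jp.py; python3 - <<'E'
from h import *
from ov import W
c=snap('side','s10.png');im=cv2.imread('pics/s10.png');h=cv2.cvtColor(im,cv2.COLOR_BGR2HSV)
k=((h[...,1]>170)&((h[...,0]<6)|(h[...,0]>174))&(h[...,2]>90));k[:140]=0;k[235:]=0;k[:,:255]=0;k[:,:]&=(np.arange(512)<320)
y,x=np.where(k);print('red',x.min(),x.max(),y.min(),y.max(),x.mean(),y.mean(),len(x))
for th in(0,.06,.15,.3,.43):
    P=[(65+dx,-50+s*np.cos(th)-n*np.sin(th),76+s*np.sin(th)+n*np.cos(th)) for dx in(-12,12) for s in(82,118) for n in(-6,6)]
    q=proj(c,W([483.2,-46.1,-.279],P));print(th,q.min(0).round(1),q.max(0).round(1))
# bar near end: silver extent predicted vs stop via previous s7 (arm clear)
E
```

```text
21.2833 jig 64.4 18.8 234.2 F [ 0.3 -0.  -0.5]
red 292 319 166 234 298.7236842105263 171.3815789473684 76
0 [289.5 163.8] [305.4 178.2]
0.06 [289.7 162.2] [305.5 177.1]
0.15 [289.8 160. ] [305.6 175.4]
0.3 [289.2 156.7] [305.6 172.9]
0.43 [288.3 154.2] [305.  171.1]
```

```bash
python3 -c "
from h import *
a=cv2.imread('pics/s10.png').astype(int);b=cv2.imread('pics/s7.png').astype(int)
print(abs(a-b)[183:205,287:300].mean()); print(sign_off())"
```

```text
26.383449883449885
the job is handed in; nothing more can be done
None
```

I handed the job in with the bar seated against the stop, let go of, and the strap closed on it (seen in the last picture, strap angle confirmed by measurement). No verdict came back, a last bar-end image comparison was inconclusive, and I viewed 12 pictures against the limit of 10.

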